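Seat the peg wheel on its drive pin

ROBOT

A 7-joint arm with a two-finger parallel gripper is mounted at the origin on the work surface. World frame = base frame: x ahead of the robot, y to its left, z up, the work surface at z = 0. Lengths are in m, angles in degrees, forces in N, time in s.
With the tool pointing down it reaches from about 0.4 to 0.75 m from the base axis. Payload 19.5 kg.
Tool frame: the origin (TCP) lies on the centre line of the jaws, within the pads' length; the fingertips stand 11 mm ahead of it and the grasp point (between the pads) lies 8 mm behind it (robot.tips_ahead is the z of the fingertips in the tool frame, in m); z points along the fingers, y is the line along which they close (so a half turn about z gives the same grasp; the last joint's range is limited). The gripper opens to 85 mm and grips with 20 to 120 N. Pads are 22 mm wide; open, the fingers measure 114 mm over their backs; the gripper's body (76 mm by 85 mm) begins 54 mm behind the grasp point. The pads swing forward as they close: fully open they stand 13 mm farther back than shut.
Start: joints at [70.835, 40.479, -1.581, 85.061, 1.261, 54.483, -4.326], TCP at [0.166, -0.551, 0.242] pointing down, gripper open.
Joint ranges: [-155.06, 155.06], [-18.47, 123.98], [-90, 86.84], [0, 140.48], [-83.41, 263.41], [0, 116], [-161.91, 161.91]. Speed limits (degrees/s): [108.29, 108.29, 147.25, 147.25, 172.46, 172.46, 172.46].

INTERFACE

Orientations are given as [roll, pitch, yaw] about the fixed x, y, z axes, in that order (R = Rz(yaw) Ry(pitch) Rx(roll)).
In Python, from plant import robot, camera, camera_params gives the robot as it stands. The module is installed in compiled form; this text tells all that it offers.
- The arm moves only by the tool carry_out, never from a script. Its argument "moves" is a list of rows, each an object with "twist": the turn, a rotation vector about the tool's x, y, z in degrees, a list of three; "travel": the shift along the tool's x, y, z in mm, a list of three; "claw": the gripper command: -1 is fully open, 1 is shut, values between are in proportion. In form: [{"twist": [wx, wy, wz], "travel": [x, y, z], "claw": claw}, ...]. A call has 1 to 8 rows; each row shifts and turns the commanded pose from where the row before left it, along the tool's axes as they then stand; what a row does not reach is not made up. A row lasts 1/12 s, in which the tool goes at most 41.7 mm and 7.16 degrees, less where a joint would pass 70% of its speed; a pose out of reach is approached as far as the arm can. A call with a gripper value outside its range is refused whole. The fingers move at their own pace and stop on an object; "squeeze" is the grip in N (left out, the last holds). Time passes only in rows, so rows that do not move let the fingers close. It gives the time, the measured TCP pose, the force, the opening and the grip force at its end, in the units of the state.
- robot.observe(): the state, without advancing time (a new reading comes with each control period).
- camera(name): name is "scene" or "top" or "wrist"; returns the picture (384x512x3 uint8, red, green, blue); there is no depth.
- camera_params(name): a dict with "fovy" (degrees; the focal length in pixels is half the picture's height over the tangent of half this angle, whatever the lens; pixels are square), "cx", "cy" (the principal point, pixels), "position" and "orientation" of the camera in the world; the wrist camera has in their place "T_tool_cam" (4x4, takes a point from camera to tool coordinates, whose origin is the TCP and whose axes are the flange's). Camera axes: x right, y down, z forward; pixel columns grow to the right and rows downward; lengths in m; the calibration is good to about 2 mm. A picture is of the moment at which its call begins: read the wrist's pose just before it. camera_params takes no time and is no camera call.
- robot.finish_job(): hands the job in; it is judged then, once.
The state is a dict: "clock": time; "joint_pos": joint angles; "qvel": joint speeds; "joint_torque": joint torques, N m; "tool_pos": TCP position; "eef_rot": TCP orientation; "ft_force": force on the tool from outside, world axes, zero at the start; "moment": the same for the moment, N m; "gripper_width": finger opening in m; "gripper_force": force on a finger pad.
Only numpy, scipy, OpenCV 4.12 (cv2) and the standard library are available. Lean on these libraries where they do the work, as an engineer would, in place of code of your own. Each camera call takes 0.05 s, during which the arm holds its last target. There are 200 camera calls.

TASK

On the percussion table, a notched aluminium peg wheel sits loosely on its drive unit, not yet engaged. Push it round with a fingertip against its pegs until the notch in its rim stands over the upright drive pin, then press on its hub until the wheel is fully home, level and flush on the drive plate. Only push and press, gently: never pinch the wheel hard or lift it, leave the cup, wood block, jar and screwdriver where they stand, and finish with the hand clear.

Things in the scene. Friction and masses are not known exactly. Their poses are not given: they have to be found in the camera images.
- drive: Fixed motor drive unit: grey square housing 170 x 170 x 44 mm with a dark drive plate 6 mm thick on it (upper face 50 mm above the table). A dark lug of the plate, 28 mm wide, carries the pin and sticks out past the wheel's rim, to 108 mm from the centre. Origin: on the table, on the wheel's turning axis; z up; x towards the lug and pin. Position and yaw vary.
- pin (a point): Top of the upright steel drive pin: 10 mm in diameter, 8 mm high with a tapered top, standing on the lug 70 mm from the turning axis; this point is 58 mm above the table. While the wheel is up and unaligned the rim hides the pin, but the lug under it shows beyond the rim.
- wheel: Loose aluminium peg wheel, about 0.4 kg: plate 160 mm in diameter, 6 mm thick, one rim notch 16 mm wide and 24 mm deep, three upright pegs, a low dark hub cap; a 20 mm stub shaft below turns in the drive unit. Origin: centre of the plate's underside (60 mm above the table at the start, 50 seated); z up; x towards the notch. Starts 40 degrees or more off, either way.
- collar (a joint): Rubber collar in the drive unit that carries the wheel: 0 up (start), 0.010 m when the wheel is home. It grips by friction and stays where pushed, so the wheel does not drop by itself. The wheel turns easily on it, either way (1 to 2 N at a peg), and stays where left. With the notch within 2.5 degrees of the pin, 3 to 7 N on the hub sinks it 10 mm; otherwise it stops on the pin after 2 mm.
- notch (a point): Middle of the wheel's notch, 70 mm from the wheel's centre, at the level of the plate's underside.
- hub (a point): Top centre of the wheel's low hub cap (40 mm in diameter, 5 mm high, 11 mm above the plate's underside): the place to press.
- peg_left (a point): Top centre of one peg: an aluminium peg 14 mm in diameter, standing 24 mm above the plate's upper face, 50 mm from the wheel's centre, 90 degrees anticlockwise (seen from above) from the notch.
- peg_back (a point): Top centre of a like peg, opposite the notch (180 degrees), 50 mm from the wheel's centre.
- peg_right (a point): Top centre of a like peg, 90 degrees clockwise (seen from above) from the notch, 50 mm from the wheel's centre.
- cup: White ceramic cup, 84 mm across the rim, 85 mm high, loose on the table; a bystander. Origin: centre of its underside.
- woodblock: Wooden block 100 x 50 x 40 mm, loose on the table; a bystander. Origin: centre of its underside.
- jar: Glass jar with a steel cap, 52 mm in diameter, 70 mm high, loose on the table; a bystander. Origin: centre of its underside.
- screwdriver: Screwdriver lying on the table; a bystander. Origin: on the table under its middle; handle to its -x.
Mind the look-alikes: they are no part of the job. Leave any red look-alike of the wheel alone. Leave any yellow look-alike of the drive alone.

How it is judged:
By the outcome, as a careful person would: the job done as asked, in the order asked, and still so for the second after the job is handed in, with the robot touching nothing.
It also fails if it takes over 64 s, if anything falls off the work surface, if the arm or the gripper's body presses on something with over 40 N, if the wrist force passes 120 N, or if a joint passes its speed limit or range.

## Working session

There is one attempt and no reset: what is moved stays moved. The work goes in short steps, Python scripts to look and compute and a tool call to move; the robot and the scene stay as the last step left them, time stands still between calls to the robot, and variables do not carry over. Pictures are saved under pics/ and viewed, at most 13 in all, crops included, and the job is handed in when it is done.

Besides the shell and the picture viewer there is one more tool, called after "Call:" in YAML: its name, and indented under it one key for each argument. carry_out: Moves the arm, as the interface text tells. Its arguments: {"type":"object","properties":{"moves":{"type":"array","items":{"type":"object","properties":{"twist":{"type":"array","items":{"type":"number"}},"travel":{"type":"array","items":{"type":"number"}},"claw":{"type":"number"}}}},"squeeze":{"type":"number"}},"required":["moves"]}

```bash
mkdir -p pics; python3 - <<'E'
from plant import robot,camera,camera_params
import cv2
for n in("scene","top"):
    cv2.imwrite(f"pics/{n}0.png",camera(n)[:,:,::-1]); print(n,camera_params(n))
print(camera_params("wrist"));print(robot.observe(),robot.tips_ahead)
E
```

```text
scene {'fovy': 52.9926279883517, 'cx': 260.3420984431836, 'cy': 190.25611479868545, 'position': array([ 1.04855818, -0.23244445,  0.69326851]), 'orientation': array([-136.09244774,    0.76545588,   58.81386968])}
top {'fovy': 43.28864717421675, 'cx': 254.4933634369515, 'cy': 192.08134272525126, 'position': array([0.48242998, 0.06582232, 1.19007669]), 'orientation': array([-1.77577593e+02,  6.54769144e-02, -8.96679958e+01])}
{'fovy': 68.13308662029031, 'cx': 258.73992836531784, 'cy': 195.59905171079293, 'T_tool_cam': array([[-3.74144021e-04, -9.45395643e-01, -3.25924744e-01,
         8.52550360e-02],
       [ 9.99999809e-01, -5.13803663e-04,  3.42421976e-04,
         3.35584171e-04],
       [-4.91185571e-04, -3.25924554e-01,  9.45395655e-01,
        -1.31015398e-01],
       [ 0.00000000e+00,  0.00000000e+00,  0.00000000e+00,
         1.00000000e+00]])}
{'clock': 0.1, 'joint_pos': array([70.83538423, 40.51144083, -1.58250563, 85.08021157,  1.25839729,
       54.4833312 , -4.32577236]), 'qvel': array([ 0.06900227, -0.06171773,  0.05829697, -0.07176111,  0.05069217,
       -0.11672261,  0.05148041]), 'joint_torque': array([ 3.31506519e-03, -8.84293342e+01,  1.23752419e+00, -2.36449403e+01,
        1.72860775e-02,  5.12389670e-03, -1.41959703e-05]), 'tool_pos': array([ 0.16590297, -0.55031324,  0.24186954]), 'eef_rot': array([-1.79942238e+02, -5.86864679e-05,  1.67742773e+01]), 'ft_force': array([-0.06261532, -0.0081289 , -0.05925085]), 'moment': array([ 0.02862787, -0.02285902,  0.01056293]), 'gripper_force': 0.0, 'gripper_width': 0.08534072952953843} 0.011
```

View pics/top0.png

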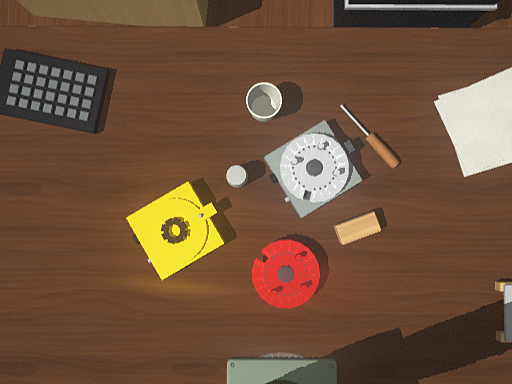

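View pics/scene0.png

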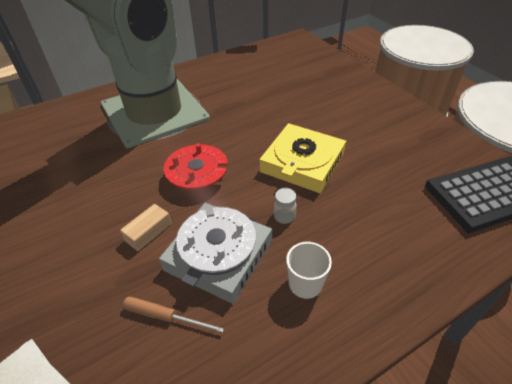

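```bash
cat > h.py <<'E'
import numpy as np,cv2
from scipy.spatial.transform import Rotation as R
from plant import robot,camera,camera_params
def pose(n,o=None):
    p=camera_params(n); f=192/np.tan(np.radians(p["fovy"]/2))
    if n=="wrist":
        o=o or robot.observe(); Rt=R.from_euler("xyz",o["eef_rot"],degrees=True).as_matrix(); T=p["T_tool_cam"]
        return f,p["cx"],p["cy"],Rt@T[:3,:3],Rt@T[:3,3]+o["tool_pos"]
    return f,p["cx"],p["cy"],R.from_euler("xyz",p["orientation"],degrees=True).as_matrix(),p["position"]
def ray(n,uv,z,P=None):
    f,cx,cy,M,c=P or pose(n); uv=np.atleast_2d(uv).astype(float)
    d=np.c_[(uv[:,0]-cx)/f,(uv[:,1]-cy)/f,np.ones(len(uv))]@M.T
    return c+d*((z-c[2])/d[:,2])[:,None]
def proj(n,X,P=None):
    f,cx,cy,M,c=P or pose(n); q=(np.atleast_2d(X)-c)@M
    return np.c_[cx+f*q[:,0]/q[:,2],cy+f*q[:,1]/q[:,2]]
E
python3 - <<'E'
from h import *
im=cv2.imread("pics/top0.png"); c=im[105:230,250:375]
a=cv2.resize(c,(560,560),interpolation=cv2.INTER_CUBIC);cv2.imwrite("pics/c0.png",a)
print("centre",ray("top",(315,168),.066),"lug",ray("top",(350,146),.05), "cup",ray("top",(264,100),.085),"jar",ray("top",(236,176),.07),"block",ray("top",(358,228),.04))
E
```

```text
centre [[ 0.58694084 -0.07326308  0.066     ]] lug [[ 0.64114003 -0.15806233  0.05      ]] cup [[0.74168527 0.04667903 0.085     ]] jar [[0.56690699 0.11050455 0.07      ]] block [[ 0.44724467 -0.17849247  0.04      ]]
```

View pics/c0.png

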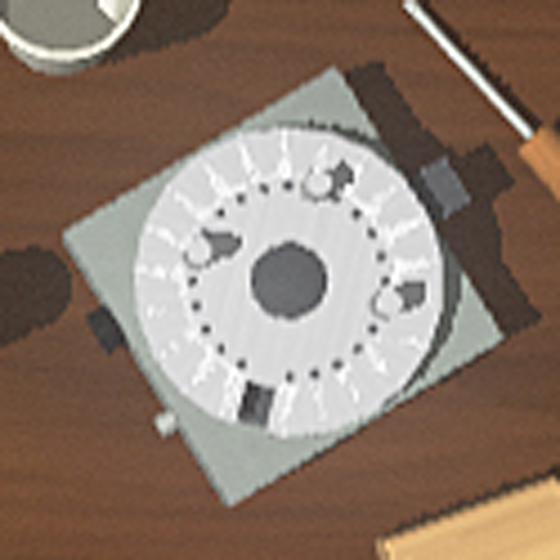

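```bash
python3 - <<'E'
from h import *
for n,c0 in(("top",(315,168)),("scene",(216,236))):
    im=cv2.imread(f"pics/{n}0.png"); g=im.max(2)
    m=((g<115)&(np.ptp(im.astype(int),axis=2)<25)).astype(np.uint8)
    k,l,s,c=cv2.connectedComponentsWithStats(m)
    i=[j for j in range(1,k) if s[j,4]>20 and np.hypot(*(c[j]-c0))<75]
    for j in i: print(n,s[j],c[j].round(1),ray(n,c[j],.071).round(4)[0],ray(n,c[j],.05).round(4)[0])
E
```

```text
top [266  92  37  29 250] [288.8 106.1] [ 0.7308 -0.0114  0.071 ] [ 0.7355 -0.0128  0.05  ]
top [324 119  47  73 907] [349.1 150.2] [ 0.6285 -0.1518  0.071 ] [ 0.6312 -0.1559  0.05  ]
top [356 119  15  15  34] [362.7 125.6] [ 0.6861 -0.1837  0.071 ] [ 0.69   -0.1884  0.05  ]
top [374 132  19  20  47] [383.  141.3] [ 0.6497 -0.2306  0.071 ] [ 0.6528 -0.2361  0.05  ]
top [306 159  17  17 180] [314.6 166.8] [ 0.5893 -0.0717  0.071 ] [ 0.5913 -0.0743  0.05  ]
top [239 160  27  27 300] [254.1 170.5] [0.5799 0.0686 0.071 ] [0.5817 0.0686 0.05  ]
top [269 173  10  11  57] [273.4 177.9] [0.5628 0.0237 0.071 ] [0.5644 0.0229 0.05  ]
top [303 190   8  10  45] [306.5 194.7] [ 0.5245 -0.053   0.071 ] [ 0.5253 -0.0552  0.05  ]
scene [189 160  14   9 101] [195.3 164. ] [ 0.374  -0.0169  0.071 ] [ 0.3512 -0.0096  0.05  ]
scene [160 178  14  16 101] [164.5 185.9] [ 0.4045 -0.1076  0.071 ] [ 0.3828 -0.1034  0.05  ]
scene [168 193  22  13 125] [177.6 199.6] [ 0.4599 -0.0985  0.071 ] [ 0.44  -0.094  0.05 ]
scene [ 154  198  142  118 3659] [217.5 270.7] [ 0.6682 -0.1056  0.071 ] [ 0.6553 -0.1013  0.05  ]
scene [207 229  18  16 212] [215.3 236.3] [ 0.594 -0.073  0.071] [ 0.5786 -0.0676  0.05  ]
scene [184 239  10  11  50] [188.7 243.9] [ 0.5831 -0.1264  0.071 ] [ 0.5674 -0.1229  0.05  ]
scene [214 253  10  11  61] [218.5 257.8] [ 0.6435 -0.0909  0.071 ] [ 0.6298 -0.0861  0.05  ]
```

Call:
carry_out:
  moves:
    - {"travel": [31, -19, 0], "claw": 1}
    - {"travel": [31, -19, 0], "claw": 1}
    - {"travel": [31, -19, 0], "claw": 1}
    - {"travel": [31, -19, 0], "claw": 1}
    - {"travel": [31, -19, 0], "claw": 1}
    - {"travel": [31, -19, 0], "claw": 1}
    - {"travel": [31, -19, 0], "claw": 1}
    - {"travel": [31, -19, 0], "claw": 1}
  squeeze: 20

```text
$.moves[0]: bad value
```

Call:
carry_out:
  moves:
    - {"travel": [31, -19, 0], "claw": 1}
    - {"travel": [31, -19, 0], "claw": 1}
    - {"travel": [31, -19, 0], "claw": 1}
    - {"travel": [31, -19, 0], "claw": 1}
    - {"travel": [31, -19, 0], "claw": 1}
    - {"travel": [31, -19, 0], "claw": 1}
    - {"travel": [31, -19, 0], "claw": 1}
    - {"travel": [0, 0, 0], "claw": 1}

```text
$.moves[0]: bad value
```

Call:
carry_out:
  moves:
    - {"twist": [0, 0, 5.3], "claw": 1}
    - {"twist": [0, 0, 5.3], "claw": 1}
    - {"twist": [0, 0, 5.3], "claw": 1}
    - {"twist": [0, 0, 5.3], "claw": 1}
    - {"twist": [0, 0, 5.3], "claw": 1}
    - {"twist": [0, 0, 5.3], "claw": 1}
    - {"travel": [0, 0, 0], "claw": 1}
    - {"travel": [0, 0, 0], "claw": 1}

```text
$.moves[0]: bad value
```

Call:
carry_out:
  moves:
    - {"twist": [0, 0, 0], "travel": [31, -19, 0], "claw": 1}
    - {"twist": [0, 0, 0], "travel": [31, -19, 0], "claw": 1}
    - {"twist": [0, 0, 0], "travel": [31, -19, 0], "claw": 1}
    - {"twist": [0, 0, 0], "travel": [31, -19, 0], "claw": 1}
    - {"twist": [0, 0, 0], "travel": [31, -19, 0], "claw": 1}
    - {"twist": [0, 0, 0], "travel": [31, -19, 0], "claw": 1}
    - {"twist": [0, 0, 0], "travel": [31, -19, 0], "claw": 1}
    - {"twist": [0, 0, 0], "travel": [31, -19, 0], "claw": 1}
  squeeze: 20

```text
clock: 0.77
tool_pos: [0.3604, -0.3318, 0.2422]
eef_rot: [-180.0, 0.0, 16.8]
ft_force: [0.9, -0.8, 0.8]
gripper_width: 0.0
gripper_force: 0.0
```

Call:
carry_out:
  moves:
    - {"twist": [0, 0, 0], "travel": [31, -19.5, 0], "claw": 1}
    - {"twist": [0, 0, 0], "travel": [31, -19.5, 0], "claw": 1}
    - {"twist": [0, 0, 0], "travel": [31, -19.5, 0], "claw": 1}
    - {"twist": [0, 0, 0], "travel": [31, -19.5, 0], "claw": 1}
    - {"twist": [0, 0, 0], "travel": [31, -19.5, 0], "claw": 1}
    - {"twist": [0, 0, 0], "travel": [30, -19.5, 0], "claw": 1}
    - {"twist": [0, 0, 0], "travel": [30, -19.5, 0], "claw": 1}
    - {"twist": [0, 0, 0], "travel": [30, -19.5, 0], "claw": 1}

```text
clock: 1.43
tool_pos: [0.5499, -0.1116, 0.2422]
eef_rot: [-180.0, 0.0, 16.8]
ft_force: [-0.2, -0.2, 0.1]
gripper_width: 0.0004
gripper_force: 0.0
```

Call:
carry_out:
  moves:
    - {"twist": [0, 0, 5.3], "travel": [0, 0, 0], "claw": 1}
    - {"twist": [0, 0, 5.3], "travel": [0, 0, 0], "claw": 1}
    - {"twist": [0, 0, 5.3], "travel": [0, 0, 0], "claw": 1}
    - {"twist": [0, 0, 5.3], "travel": [0, 0, 0], "claw": 1}
    - {"twist": [0, 0, 5.3], "travel": [0, 0, 0], "claw": 1}
    - {"twist": [0, 0, 5.3], "travel": [0, 0, 0], "claw": 1}
    - {"twist": [0, 0, 0], "travel": [0, 0, 0], "claw": 1}
    - {"twist": [0, 0, 0], "travel": [0, 0, 0], "claw": 1}

```text
clock: 2.1
tool_pos: [0.549, -0.1132, 0.2421]
eef_rot: [180.0, 0.0, -14.8]
ft_force: [-0.7, 0.5, -0.1]
gripper_width: -0.0002
gripper_force: 0.0
```

```bash
python3 - <<'E'
from h import *
o=robot.observe();im=camera("wrist")[:,:,::-1];cv2.imwrite("pics/w1.png",im)
print(o["tool_pos"],o["eef_rot"],o["joint_pos"])
P=pose("wrist",o);print(proj("wrist",[[.591,-.072,.071]],P))
E
```

```text
[ 0.5490285  -0.11315007  0.24210581] [ 1.79992117e+02  2.75774481e-02 -1.48452908e+01] [  1.41219491  40.01183335  13.61843187  88.43209601 -10.9341839
  52.89316137 -86.26899039]
[[211.66592613 152.36537809]]
```

View pics/w1.png

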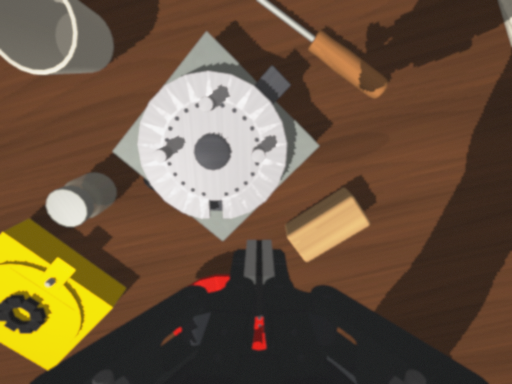

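Call:
carry_out:
  moves:
    - {"twist": [0, 0, 0], "travel": [0, 0, 25], "claw": 1}
    - {"twist": [0, 0, 0], "travel": [0, 0, 25], "claw": 1}
    - {"twist": [0, 0, 0], "travel": [0, 0, 25], "claw": 1}
    - {"twist": [0, 0, 0], "travel": [0, 0, 25], "claw": 1}
    - {"twist": [0, 0, 0], "travel": [0, 0, 25], "claw": 1}
    - {"twist": [0, 0, 0], "travel": [0, 0, 20], "claw": 1}
    - {"twist": [0, 0, 0], "travel": [0, 0, 9], "claw": 1}
    - {"twist": [0, 0, 0], "travel": [0, 0, 0], "claw": 1}

```text
clock: 2.82
tool_pos: [0.5484, -0.1132, 0.0869]
eef_rot: [-180.0, 0.1, -14.9]
ft_force: [0.1, 0.3, 0.8]
gripper_width: 0.0001
gripper_force: 0.0
```

Call:
carry_out:
  moves:
    - {"twist": [0, 0, 0], "travel": [3, 0, 0], "claw": 1}
    - {"twist": [0, 0, 0], "travel": [3, 0, 0], "claw": 1}
    - {"twist": [0, 0, 0], "travel": [3, 0, 0], "claw": 1}
    - {"twist": [0, 0, 0], "travel": [2, 0, 0], "claw": 1}
    - {"twist": [0, 0, -5], "travel": [4.4, 1.4, 0], "claw": 1}
    - {"twist": [0, 0, -5], "travel": [4.4, 1.4, 0], "claw": 1}
    - {"twist": [0, 0, -5], "travel": [4.4, 1.4, 0], "claw": 1}
    - {"twist": [0, 0, -5], "travel": [4.4, 1.4, 0], "claw": 1}

```text
clock: 3.48
tool_pos: [0.5767, -0.1242, 0.0888]
eef_rot: [180.0, -0.0, 5.2]
ft_force: [-0.2, 0.8, -0.4]
gripper_width: -0.0002
gripper_force: 0.5
```

Call:
carry_out:
  moves:
    - {"twist": [0, 0, -5], "travel": [4.4, 1.4, 0], "claw": 1}
    - {"twist": [0, 0, -5], "travel": [4.4, 1.4, 0], "claw": 1}
    - {"twist": [0, 0, -5], "travel": [4.4, 1.4, 0], "claw": 1}
    - {"twist": [0, 0, -5], "travel": [4.4, 1.4, 0], "claw": 1}
    - {"twist": [0, 0, -5], "travel": [4.4, 1.4, 0], "claw": 1}
    - {"twist": [0, 0, -5], "travel": [4.4, 1.4, 0], "claw": 1}
    - {"twist": [0, 0, 0], "travel": [0, 0, 0], "claw": 1}
    - {"twist": [0, 0, 0], "travel": [0, 0, 0], "claw": 1}

```text
clock: 4.15
tool_pos: [0.6039, -0.1242, 0.0886]
eef_rot: [180.0, -0.0, 34.8]
ft_force: [0.4, 0.4, -0.3]
gripper_width: -0.0003
gripper_force: 0.0
```

```bash
cat > look.py <<'E'
import sys
from h import *
o=robot.observe();im=camera("top")[:,:,::-1];cv2.imwrite(f"pics/{sys.argv[1]}.png",cv2.resize(im[105:230,250:375],(500,500),interpolation=cv2.INTER_CUBIC))
psi=np.radians(o["eef_rot"][2]);d=o["tool_pos"][:2]-[.591,-.072]
print(o["tool_pos"],np.degrees(psi),"p",d@[np.cos(psi),np.sin(psi)],d@[np.sin(psi),-np.cos(psi)],o["ft_force"],o["joint_pos"].round())
E
python3 look.py t2
```

```text
[ 0.60385111 -0.12420655  0.08857762] 34.81714304689912 p -0.019257329134296383 0.05019790978338181 [ 0.43614145  0.36172981 -0.33444601] [ 10.  55.  -3.  84.   4.  40. -50.]
```

View pics/t2.png

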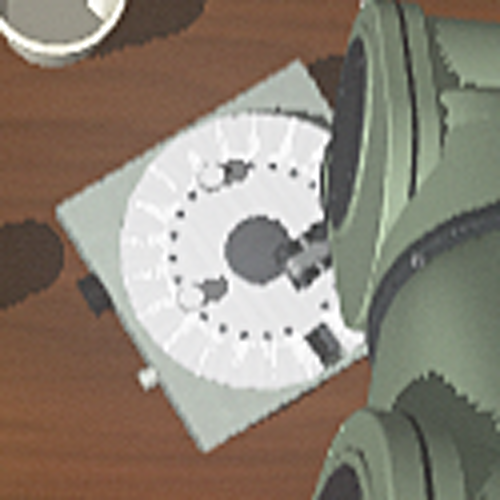

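Call:
carry_out:
  moves:
    - {"twist": [0, 0, -5], "travel": [4.5, 1.4, 0], "claw": 1}
    - {"twist": [0, 0, -5], "travel": [4.5, 1.4, 0], "claw": 1}
    - {"twist": [0, 0, -5], "travel": [4.5, 1.4, 0], "claw": 1}
    - {"twist": [0, 0, -5], "travel": [4.4, 1.4, 0], "claw": 1}
    - {"twist": [0, 0, -5], "travel": [4.4, 1.4, 0], "claw": 1}
    - {"twist": [0, 0, -5], "travel": [4.4, 1.4, 0], "claw": 1}
    - {"twist": [0, 0, -5], "travel": [4.4, 1.4, 0], "claw": 1}
    - {"twist": [0, 0, 0], "travel": [0, 0, 0], "claw": 1}

```text
clock: 4.87
tool_pos: [0.6311, -0.1063, 0.0884]
eef_rot: [-180.0, -0.0, 70.1]
ft_force: [1.1, 0.4, -0.0]
gripper_width: -0.0002
gripper_force: 0.0
```

Call:
carry_out:
  moves:
    - {"twist": [0, 0, -5], "travel": [4.5, 1.4, 0], "claw": 1}
    - {"twist": [0, 0, -5], "travel": [4.5, 1.4, 0], "claw": 1}
    - {"twist": [0, 0, -5], "travel": [4.4, 1.4, 0], "claw": 1}
    - {"twist": [0, 0, -5], "travel": [4.4, 1.4, 0], "claw": 1}
    - {"twist": [0, 0, -5], "travel": [4.4, 1.4, 0], "claw": 1}
    - {"twist": [0, 0, -5], "travel": [4.4, 1.4, 0], "claw": 1}
    - {"twist": [0, 0, -5], "travel": [4.4, 1.4, 0], "claw": 1}
    - {"twist": [0, 0, 0], "travel": [0, 0, 0], "claw": 1}

```text
clock: 5.53
tool_pos: [0.643, -0.0767, 0.0883]
eef_rot: [-180.0, -0.0, 105.0]
ft_force: [0.0, 1.2, -0.2]
gripper_width: -0.0001
gripper_force: 0.0
```

```bash
python3 look.py t3; python3 - <<'E'
from h import *
o=robot.observe();cv2.imwrite("pics/w3.png",camera("wrist")[:,:,::-1])
s=camera("scene")[:,:,::-1];cv2.imwrite("pics/s3.png",s)
cv2.imwrite("pics/m3.png",np.hstack([cv2.resize(s[180:310,130:290],(400,325)),cv2.resize(cv2.imread("pics/w3.png"),(400,300))[:325] if 0 else cv2.resize(cv2.imread("pics/w3.png"),(400,325))]))
E
```

```text
[ 0.64299528 -0.07665461  0.08830501] 105.01668757412138 p -0.01796764802349751 0.04901364829844958 [ 0.01578469  1.15067    -0.16492017] [ 13.  59. -22.  77.  25.  49.   0.]
```

View pics/m3.png

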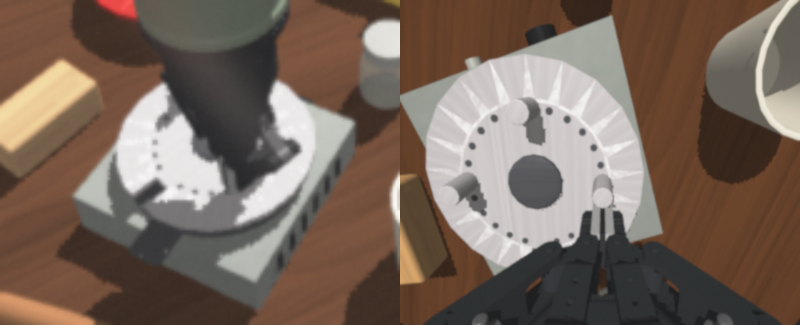

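Call:
carry_out:
  moves:
    - {"twist": [0, 0, -5], "travel": [4.4, 1.4, 0], "claw": 1}
    - {"twist": [0, 0, -5], "travel": [4.4, 1.4, 0], "claw": 1}
    - {"twist": [0, 0, -3], "travel": [2.6, 0.9, 0], "claw": 1}
    - {"twist": [0, 0, 0], "travel": [0, 0, 0], "claw": 1}
    - {"twist": [0, 0, 0], "travel": [0, 0, 0], "claw": 1}
    - {"twist": [0, 0, 0], "travel": [-6, 0, 0], "claw": 1}
    - {"twist": [0, 0, 0], "travel": [-6, 0, 0], "claw": 1}
    - {"twist": [0, 0, 0], "travel": [0, 0, -10], "claw": 1}

```text
clock: 6.35
tool_pos: [0.6482, -0.0779, 0.097]
eef_rot: [-179.9, -0.0, 117.8]
ft_force: [-1.0, 0.0, -1.1]
gripper_width: -0.0001
gripper_force: 0.0
```

Call:
carry_out:
  moves:
    - {"twist": [0, 0, 0], "travel": [0, 0, -20], "claw": 1}
    - {"twist": [0, 0, 0], "travel": [-8, -5, -20], "claw": 1}
    - {"twist": [0, 0, 0], "travel": [-15, -10, -20], "claw": 1}
    - {"twist": [0, 0, 0], "travel": [-15, -10, -20], "claw": 1}
    - {"twist": [0, 0, 0], "travel": [-15, -10, -20], "claw": 1}
    - {"twist": [0, 0, 0], "travel": [-15, -10, -20], "claw": 1}
    - {"twist": [0, 0, 0], "travel": [0, 0, 0], "claw": 1}
    - {"twist": [0, 0, 0], "travel": [0, 0, 0], "claw": 1}

```text
clock: 7.02
tool_pos: [0.6408, -0.1582, 0.2196]
eef_rot: [179.9, 0.1, 117.8]
ft_force: [-0.3, 0.3, -0.2]
gripper_width: 0.0001
gripper_force: 0.0
```

```bash
python3 look.py t4; python3 - <<'E'
from h import *
np.save("o4.npy",robot.observe(),allow_pickle=True)
w=camera("wrist")[:,:,::-1];cv2.imwrite("pics/w4.png",w)
s=camera("scene")[:,:,::-1];cv2.imwrite("pics/s4.png",s)
cv2.imwrite("pics/m4.png",np.vstack([np.hstack([cv2.resize(s[180:310,130:290],(400,300)),cv2.resize(cv2.imread("pics/t4.png"),(400,300))]),np.hstack([cv2.resize(w,(400,300))]*2)]))
E
```

```text
[ 0.64082297 -0.15818214  0.21961953] 117.82492945480926 p -0.09947352771589602 0.0038349714253066297 [-0.296849    0.30158394 -0.17331216] [ 22.  52. -29.  66.  24.  68.  22.]
```

View pics/m4.png

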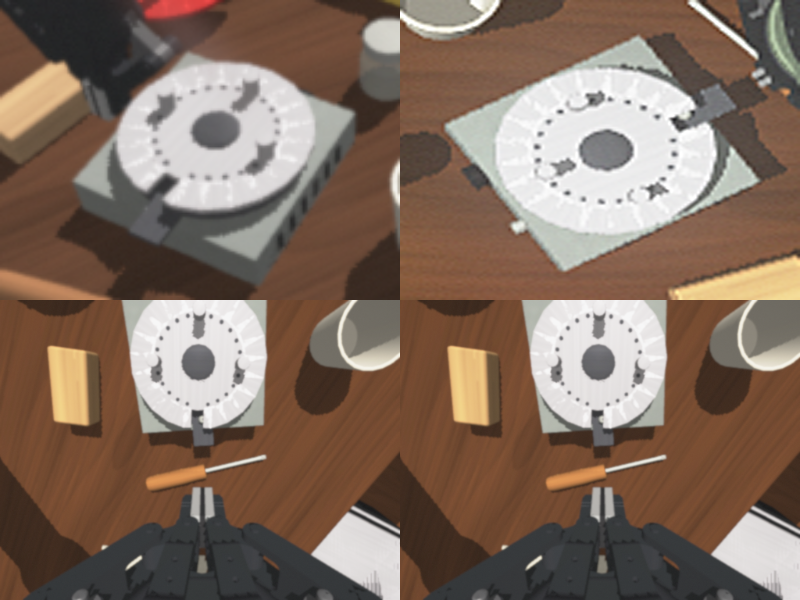

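```bash
python3 - <<'E'
from h import *
w=cv2.imread("pics/w4.png");c=w[0:200,150:350]
cv2.imwrite("pics/c4.png",np.hstack([cv2.resize(w[0:195,155:350],(390,390),interpolation=cv2.INTER_CUBIC),cv2.resize(w[125:190,230:290],(360,390),interpolation=cv2.INTER_CUBIC)]))
E
```

```text
(no output)
```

View pics/c4.png

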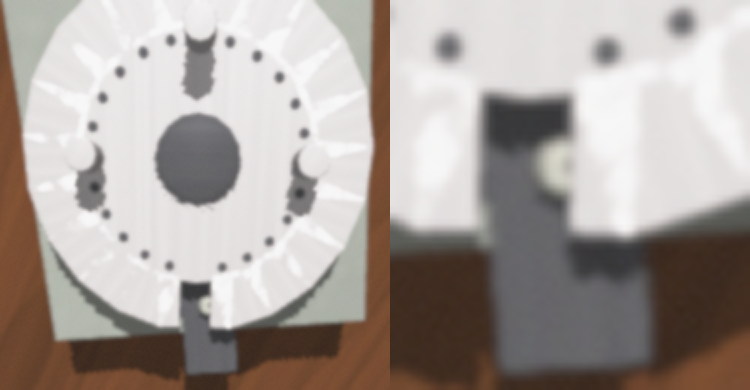

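```bash
python3 - <<'E'
from h import *
o=np.load("o4.npy",allow_pickle=True).item();P=pose("wrist",o)
r=lambda u,v,z:ray("wrist",(230+u/6,125+v/6),z,P)[0,:2]
w=cv2.imread("pics/w4.png");m=(w.max(2)<125).astype(np.uint8);m[:, :225]=0;m[:,285:]=0;m[:50]=0;m[115:]=0
k,l,s,c=cv2.connectedComponentsWithStats(m);j=1+s[1:,4].argmax();print(s[j],c[j])
hub=ray("wrist",c[j],.071,P)[0,:2];print("hub",hub)
A=lambda p,q=hub:(np.round(p,4),round(np.degrees(np.arctan2(*(p-q)[::-1])),2),round(np.hypot(*(p-q))*1e3,1))
print("notch in",A((r(94,97,.066)+r(183,100,.066))/2));print("notch out",A((r(90,230,.066)+r(178,237,.066))/2))
print("lug end",A((r(107,373,.05)+r(262,373,.05))/2)); print("pin",A(r(172,165,.056)))
pl=lambda u,v:ray("wrist",(155+u/2,v/2),.09,P)[0,:2]
a,b,d=pl(78,154),pl(316,160),pl(201,20)
print("pegs",A(a),A(b),A(d),A(a,b))
E
```

```text
[ 233   58   41   44 1388] [253.5554755  79.9870317]
hub [ 0.59124697 -0.0715555 ]
notch in (array([ 0.6168, -0.1217]), np.float64(-63.01), np.float64(56.2))
notch out (array([ 0.6266, -0.1422]), np.float64(-63.41), np.float64(79.0))
lug end (array([ 0.6482, -0.1644]), np.float64(-58.45), np.float64(108.9))
pin (array([ 0.6277, -0.1304]), np.float64(-58.26), np.float64(69.3))
pegs (array([ 0.5464, -0.0938]), np.float64(-153.6), np.float64(50.0)) (array([ 0.6366, -0.0487]), np.float64(26.72), np.float64(50.7)) (array([ 0.5697, -0.0262]), np.float64(115.44), np.float64(50.2)) (array([ 0.5464, -0.0938]), np.float64(-153.44), np.float64(100.8))
```

Call:
carry_out:
  moves:
    - {"twist": [0, 0, 0], "travel": [15, 10, 20], "claw": 1}
    - {"twist": [0, 0, 0], "travel": [15, 10, 20], "claw": 1}
    - {"twist": [0, 0, 0], "travel": [15, 10, 20], "claw": 1}
    - {"twist": [0, 0, 0], "travel": [15, 10, 20], "claw": 1}
    - {"twist": [0, 0, -4], "travel": [11, 9, 20], "claw": 1}
    - {"twist": [0, 0, 0], "travel": [0, 0, 20], "claw": 1}
    - {"twist": [0, 0, 0], "travel": [0, 0, 10], "claw": 1}
    - {"twist": [0, 0, 0], "travel": [0, 0, 0], "claw": 1}

```text
clock: 7.83
tool_pos: [0.6496, -0.0712, 0.086]
eef_rot: [-179.8, -0.1, 122.0]
ft_force: [0.1, -0.4, -1.3]
gripper_width: 0.0002
gripper_force: 0.0
```

```bash
sed -i 's/\[.591,-.072\]/[.5912,-.0716]/' look.py; python3 look.py t5
```

```text
[ 0.64958821 -0.07115085  0.08596302] 121.97544698211529 p -0.030538809163572458 0.04976711716750008 [ 0.0624011 -0.3912269 -1.341248 ] [ 14.  60. -26.  75.  29.  52.  14.]
```

Call:
carry_out:
  moves:
    - {"twist": [0, 0, 0], "travel": [3, 0, 0], "claw": 1}
    - {"twist": [0, 0, 0], "travel": [3, 0, 0], "claw": 1}
    - {"twist": [0, 0, 0], "travel": [2, 0, 0], "claw": 1}
    - {"twist": [0, 0, 0], "travel": [2, 0, 0], "claw": 1}
    - {"twist": [0, 0, 0], "travel": [1, 0, 0], "claw": 1}
    - {"twist": [0, 0, 0], "travel": [0.5, 0, 0], "claw": 1}
    - {"twist": [0, 0, 0], "travel": [0, 0, 0], "claw": 1}
    - {"twist": [0, 0, 0], "travel": [0, 0, 0], "claw": 1}

```text
clock: 8.55
tool_pos: [0.6446, -0.0617, 0.0883]
eef_rot: [-180.0, -0.0, 122.0]
ft_force: [0.4, -0.3, 1.7]
gripper_width: 0.0002
gripper_force: 0.2
```

```bash
python3 look.py t6
```

```text
[ 0.6446052  -0.06171355  0.08834712] 121.96755324628991 p -0.019887637539804787 0.050540472082410304 [ 0.43951359 -0.32921496  1.6950491 ] [ 14.  59. -26.  76.  29.  51.  12.]
```

Call:
carry_out:
  moves:
    - {"twist": [0, 0, 0], "travel": [-6, 0, 0], "claw": 1}
    - {"twist": [0, 0, 0], "travel": [-6, 0, 0], "claw": 1}
    - {"twist": [0, 0, 0], "travel": [0, 0, -30], "claw": 1}
    - {"twist": [0, 0, 0], "travel": [-15, -10, -20], "claw": 1}
    - {"twist": [0, 0, 0], "travel": [-15, -10, -30], "claw": 1}
    - {"twist": [0, 0, 0], "travel": [-15, -15, -30], "claw": 1}
    - {"twist": [0, 0, 0], "travel": [-15, -15, -20], "claw": 1}
    - {"twist": [0, 0, 0], "travel": [0, 0, 0], "claw": 1}

```text
clock: 9.27
tool_pos: [0.6408, -0.1547, 0.2224]
eef_rot: [179.9, 0.3, 121.7]
ft_force: [0.4, -1.3, -0.7]
gripper_width: 0.0
gripper_force: 0.0
```

```bash
python3 look.py t7; python3 - <<'E'
from h import *
o=robot.observe();np.save("o7.npy",o,allow_pickle=True);w=camera("wrist")[:,:,::-1];cv2.imwrite("pics/w7.png",w)
u,v=proj("wrist",[[.628,-.1305,.056]],pose("wrist",o))[0].astype(int);print(u,v)
a=cv2.resize(w[max(0,v-35):v+35,u-35:u+35],(500,500),interpolation=cv2.INTER_CUBIC);print(max(0,v-35),u-35)
cv2.imwrite("pics/c7.png",np.hstack([a,cv2.resize(w[:200],(300,500)) if 0 else cv2.resize(w[:200,130:330],(300,300)).repeat(1,0) if 0 else cv2.copyMakeBorder(cv2.resize(w[:200,130:330],(300,300)),0,200,0,0,0)]))
E
```

```text
[ 0.64075204 -0.15470628  0.22236796] 121.65220517884919 p -0.09674716420547531 -0.0014298593899504733 [ 0.44550946 -1.33916356 -0.69472247] [ 22.  52. -30.  66.  25.  68.  25.]
258 156
121 223
```

View pics/c7.png

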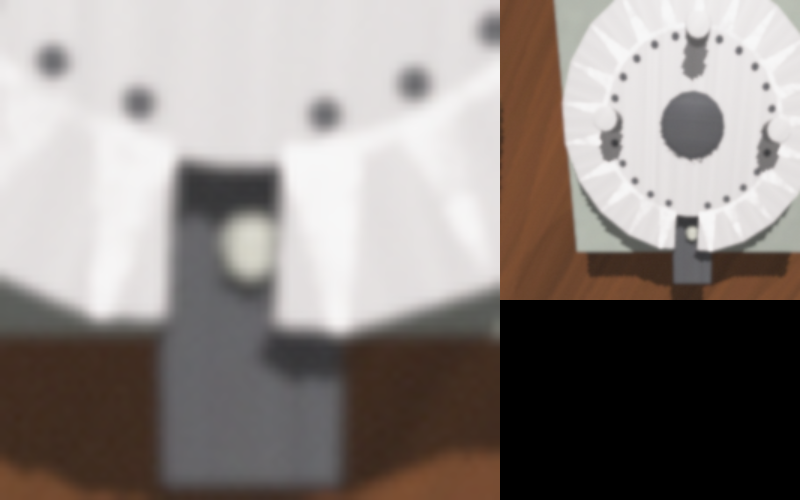

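```bash
cat > ang.py <<'E'
from h import *
def ang(on,img,u0,v0,s,ni,no,le,pin):
    o=np.load(on,allow_pickle=True).item();P=pose("wrist",o)
    r=lambda p,z:ray("wrist",(u0+p[0]/s,v0+p[1]/s),z,P)[0,:2]
    w=cv2.imread(img);m=(w.max(2)<125).astype(np.uint8);m[:,:225]=0;m[:,290:]=0;m[:50]=0;m[115:]=0
    k,l,st,c=cv2.connectedComponentsWithStats(m);j=1+st[1:,4].argmax();print(st[j],c[j])
    hub=ray("wrist",c[j],.071,P)[0,:2];print("hub",hub)
    for n,p in(("in",(r(ni[0],.066)+r(ni[1],.066))/2),("out",(r(no[0],.066)+r(no[1],.066))/2),("lug",(r(le[0],.05)+r(le[1],.05))/2),("pin",r(pin,.057))):
        print(n,p.round(4),np.degrees(np.arctan2(*(p-hub)[::-1])).round(2),(np.hypot(*(p-hub))*1e3).round(1))
E
python3 -c "
from ang import *
ang('o7.npy','pics/w7.png',223,121,7.143,[(178,162),(280,165)],[(166,322),(275,330)],[(158,487),(345,487)],(248,247))"
```

```text
[ 238   62   41   44 1371] [257.87600292  83.58278629]
hub [ 0.59085518 -0.07103676]
in [ 0.6178 -0.1201] -61.2 56.0
out [ 0.6289 -0.1405] -61.29 79.2
lug [ 0.6482 -0.1633] -58.14 108.6
pin [ 0.6272 -0.1302] -58.47 69.4
```

Call:
carry_out:
  moves:
    - {"twist": [0, 0, 0], "travel": [15, 15, 20], "claw": 1}
    - {"twist": [0, 0, 0], "travel": [15, 15, 30], "claw": 1}
    - {"twist": [0, 0, 0], "travel": [15, 10, 30], "claw": 1}
    - {"twist": [0, 0, 0], "travel": [15, 10, 20], "claw": 1}
    - {"twist": [0, 0, 0], "travel": [0, 0, 20], "claw": 1}
    - {"twist": [0, 0, 0], "travel": [0, 0, 10], "claw": 1}
    - {"twist": [0, 0, 0], "travel": [4, 0, 0], "claw": 1}
    - {"twist": [0, 0, 0], "travel": [4, 0, 0], "claw": 1}

```text
clock: 10.03
tool_pos: [0.6465, -0.0651, 0.0882]
eef_rot: [-180.0, -0.0, 121.9]
ft_force: [0.1, 0.3, 0.7]
gripper_width: 0.0001
gripper_force: 0.0
```

Call:
carry_out:
  moves:
    - {"twist": [0, 0, 0], "travel": [2, 0, 0], "claw": 1}
    - {"twist": [0, 0, 0], "travel": [2, 0, 0], "claw": 1}
    - {"twist": [0, 0, 0], "travel": [1, 0, 0], "claw": 1}
    - {"twist": [0, 0, 0], "travel": [1, 0, 0], "claw": 1}
    - {"twist": [0, 0, 0], "travel": [0.6, 0, 0], "claw": 1}
    - {"twist": [0, 0, 0], "travel": [0, 0, 0], "claw": 1}
    - {"twist": [0, 0, 0], "travel": [0, 0, 0], "claw": 1}

```text
clock: 10.62
tool_pos: [0.6432, -0.0595, 0.0884]
eef_rot: [-180.0, -0.0, 122.0]
ft_force: [-0.0, -0.7, 0.5]
gripper_width: 0.0001
gripper_force: 0.4
```

```bash
python3 look.py t8
```

```text
[ 0.64324784 -0.05954729  0.08839567] 121.96805626434994 p -0.01733170323896269 0.050535701072181353 [-0.03214717 -0.67523266  0.50962827] [ 14.  59. -26.  77.  29.  50.  12.]
```

Call:
carry_out:
  moves:
    - {"twist": [0, 0, 0], "travel": [-6, 0, 0], "claw": 1}
    - {"twist": [0, 0, 0], "travel": [-6, 0, 0], "claw": 1}
    - {"twist": [0, 0, 0], "travel": [0, 0, -30], "claw": 1}
    - {"twist": [0, 0, 0], "travel": [-15, -10, -20], "claw": 1}
    - {"twist": [0, 0, 0], "travel": [-15, -10, -30], "claw": 1}
    - {"twist": [0, 0, 0], "travel": [-15, -15, -30], "claw": 1}
    - {"twist": [0, 0, 0], "travel": [-15, -15, -20], "claw": 1}
    - {"twist": [0, 0, 0], "travel": [0, 0, 0], "claw": 1}

```text
clock: 11.33
tool_pos: [0.6393, -0.1525, 0.2223]
eef_rot: [179.9, 0.3, 121.7]
ft_force: [0.8, -0.7, -0.1]
gripper_width: 0.0
gripper_force: 0.0
```

```bash
python3 look.py t9; python3 - <<'E'
from h import *
o=robot.observe();np.save("o9.npy",o,allow_pickle=True);w=camera("wrist")[:,:,::-1];cv2.imwrite("pics/w9.png",w)
u,v=proj("wrist",[[.628,-.1305,.056]],pose("wrist",o))[0].astype(int)
a=cv2.resize(w[v-35:v+35,u-35:u+35],(500,500),interpolation=cv2.INTER_CUBIC);print(u-35,v-35)
cv2.imwrite("pics/c9.png",a)
E
```

```text
[ 0.6393492  -0.15245882  0.22232444] 121.65825187614185 p -0.09409770298287623 -0.001454579720982667 [ 0.78797076 -0.68377164 -0.12133972] [ 22.  51. -30.  67.  25.  68.  24.]
223 123
```

View pics/c9.png

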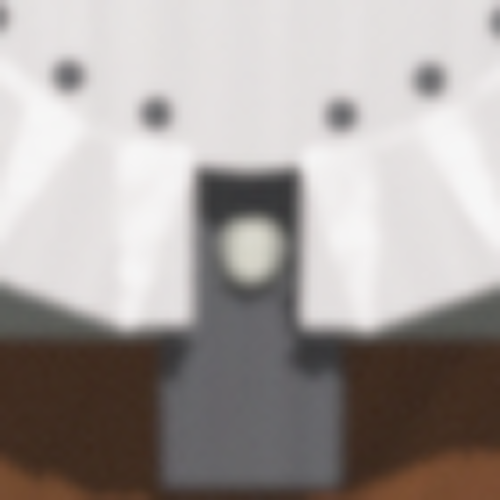

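Call:
carry_out:
  moves:
    - {"twist": [0, 0, 0], "travel": [24, 0.5, 0], "claw": 1}
    - {"twist": [0, 0, 0], "travel": [24, 0.5, 0], "claw": 1}
    - {"twist": [0, 0, 0], "travel": [24, 0.5, 20], "claw": 1}
    - {"twist": [0, 0, 0], "travel": [22, 0, 20], "claw": 1}
    - {"twist": [0, 0, 0], "travel": [0, 0, 30], "claw": 1}
    - {"twist": [0, 0, 0], "travel": [0, 0, 30], "claw": 1}
    - {"twist": [0, 0, 0], "travel": [0, 0, 25], "claw": 1}
    - {"twist": [0, 0, 0], "travel": [0, 0, 0], "claw": 1}

```text
clock: 12.1
tool_pos: [0.5881, -0.0655, 0.0883]
eef_rot: [-179.7, -0.3, 122.1]
ft_force: [-0.6, 0.1, -0.9]
gripper_width: 0.0002
gripper_force: 0.0
```

Call:
carry_out:
  moves:
    - {"twist": [0, 0, 0], "travel": [0, 0, 0], "claw": 1}
    - {"twist": [0, 0, 0], "travel": [0, 0, 0], "claw": 1}

```text
clock: 12.27
tool_pos: [0.5909, -0.066, 0.0943]
eef_rot: [179.9, -0.0, 122.0]
ft_force: [0.2, -0.6, 0.9]
gripper_width: 0.0
gripper_force: 0.0
```

Call:
carry_out:
  moves:
    - {"twist": [0, 0, 0], "travel": [-4.5, -2.8, 0], "claw": 1}
    - {"twist": [0, 0, 0], "travel": [0, 0, 5], "claw": 1}
    - {"twist": [0, 0, 0], "travel": [0, 0, 3], "claw": 1}
    - {"twist": [0, 0, 0], "travel": [0, 0, 2], "claw": 1}
    - {"twist": [0, 0, 0], "travel": [0, 0, 1], "claw": 1}
    - {"twist": [0, 0, 0], "travel": [0, 0, 1], "claw": 1}
    - {"twist": [0, 0, 0], "travel": [0, 0, 1], "claw": 1}
    - {"twist": [0, 0, 0], "travel": [0, 0, 1], "claw": 1}

```text
clock: 12.93
tool_pos: [0.5904, -0.0717, 0.0795]
eef_rot: [-180.0, -0.0, 122.0]
ft_force: [-2.4, -0.3, 5.7]
gripper_width: 0.0003
gripper_force: 2.7
```

Call:
carry_out:
  moves:
    - {"twist": [0, 0, 0], "travel": [0, 0, 1], "claw": 1}
    - {"twist": [0, 0, 0], "travel": [0, 0, 1], "claw": 1}
    - {"twist": [0, 0, 0], "travel": [0, 0, 1], "claw": 1}
    - {"twist": [0, 0, 0], "travel": [0, 0, 1], "claw": 1}
    - {"twist": [0, 0, 0], "travel": [0, 0, 0], "claw": 1}
    - {"twist": [0, 0, 0], "travel": [0, 0, 0], "claw": 1}

```text
clock: 13.43
tool_pos: [0.5904, -0.0717, 0.0754]
eef_rot: [180.0, -0.0, 122.0]
ft_force: [-0.5, -1.0, 1.9]
gripper_width: -0.0001
gripper_force: 1.0
```

Call:
carry_out:
  moves:
    - {"twist": [0, 0, 0], "travel": [0, 0, 1], "claw": 1}
    - {"twist": [0, 0, 0], "travel": [0, 0, 1], "claw": 1}
    - {"twist": [0, 0, 0], "travel": [0, 0, 1], "claw": 1}
    - {"twist": [0, 0, 0], "travel": [0, 0, 0.5], "claw": 1}
    - {"twist": [0, 0, 0], "travel": [0, 0, 0], "claw": 1}

```text
clock: 13.85
tool_pos: [0.5905, -0.0717, 0.0721]
eef_rot: [180.0, 0.0, 122.0]
ft_force: [-3.0, -0.1, 7.4]
gripper_width: 0.0002
gripper_force: 4.0
```

Call:
carry_out:
  moves:
    - {"twist": [0, 0, 0], "travel": [0, 0, 0.5], "claw": 1}
    - {"twist": [0, 0, 0], "travel": [0, 0, 0.5], "claw": 1}
    - {"twist": [0, 0, 0], "travel": [0, 0, 0], "claw": 1}

```text
clock: 14.1
tool_pos: [0.5905, -0.0717, 0.072]
eef_rot: [180.0, 0.0, 122.0]
ft_force: [-8.2, 0.1, 26.4]
gripper_width: -0.0001
gripper_force: 13.0
```

Call:
carry_out:
  moves:
    - {"twist": [0, 0, 0], "travel": [0, 0, -3], "claw": 1}
    - {"twist": [0, 0, 0], "travel": [0, 0, -10], "claw": 1}
    - {"twist": [0, 0, 0], "travel": [0, 0, -25], "claw": 1}
    - {"twist": [0, 0, 0], "travel": [0, 0, -30], "claw": 1}
    - {"twist": [0, 0, 0], "travel": [-24, 0, -30], "claw": 1}
    - {"twist": [0, 0, 0], "travel": [-24, 0, -30], "claw": 1}
    - {"twist": [0, 0, 0], "travel": [-24, 0, -20], "claw": 1}
    - {"twist": [0, 0, 0], "travel": [-24, 0, 0], "claw": 1}

```text
clock: 14.77
tool_pos: [0.6429, -0.1543, 0.2241]
eef_rot: [179.7, 0.2, 121.9]
ft_force: [-0.1, 0.4, -0.7]
gripper_width: 0.0001
gripper_force: 0.0
```

Call:
carry_out:
  moves:
    - {"twist": [0, 0, 0], "travel": [0, 0, 0], "claw": 1}
    - {"twist": [0, 0, 0], "travel": [0, 0, 0], "claw": 1}
    - {"twist": [0, 0, 0], "travel": [0, 0, 0], "claw": 1}

```text
clock: 15.02
tool_pos: [0.641, -0.1525, 0.2188]
eef_rot: [180.0, -0.1, 122.0]
ft_force: [0.3, 0.3, 0.2]
gripper_width: 0.0003
gripper_force: 0.0
```

```bash
python3 - <<'E'
from h import *
w=camera("wrist")[:,:,::-1];s=camera("scene")[:,:,::-1]
cv2.imwrite("pics/f.png",np.hstack([cv2.resize(s[180:310,130:290],(480,390)),cv2.resize(w[:,100:356],(300,390))]))
E
```

```text
(no output)
```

View pics/f.png

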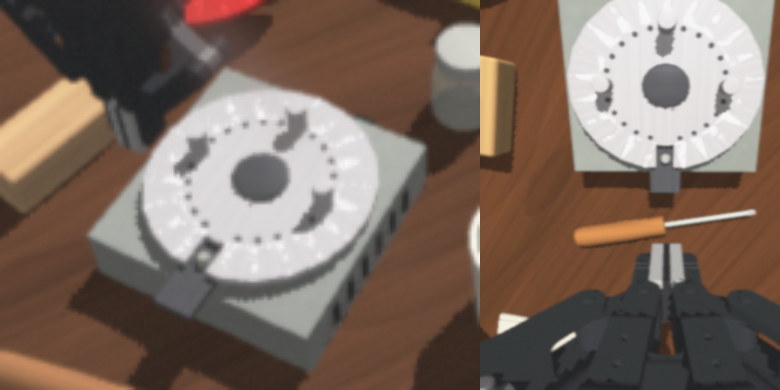

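The wheel sits flush with the pin in the notch, and the hand is clear.

```bash
python3 -c "
from plant import robot
print(robot.finish_job())"
```

```text
the job is handed in; nothing more can be done
None
```

The job is handed in at about 15 s: the wheel was turned until the notch stood over the pin, then pressed fully home, with a final push of about 26 N against the stop, the bystanders left alone and the hand clear.

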